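# Raise the enclosure's sash to the green mark and start its fan

### The arm

A 6-joint arm with a two-finger parallel gripper is mounted at the origin on a cart in front of the work surface, level with it; the furniture and walls round the work are solid. World frame = base frame: x ahead of the robot, y to its left, z up, the work surface at z = 0. Lengths are in m, angles in rad, forces in N, time in s.
With the tool pointing down it reaches from about 0.35 to 0.85 m from the base axis. Payload 8.1 kg.
Tool frame: the origin (TCP) lies on the mounting face of the last link; the fingertips stand 186 mm ahead of it and the grasp point (between the pads) lies 167 mm ahead of it; z points along the fingers, y is the line along which they close (so a half turn about z gives the same grasp; the last joint's range is limited). The gripper opens to 93 mm and grips with 3 to 60 N. Pads are 15 mm wide; open, the fingers measure 128 mm over their backs; the gripper's body (75 mm by 188 mm) begins 65 mm behind the grasp point.
Start: joints at [-1.29, 0.13, 1.488, -0, 1.523, -0.085], TCP at [0.215, -0.56, 0.405] pointing down, gripper open.
Joint ranges: [-2.96, 2.96], [-0.89, 2.26], [0.02, 2.5], [-1.34, 4.48], [0, 2.73], [-2.66, 2.66]. Speed limits (rad/s): [2.39, 2.39, 2.79, 3.14, 3.14, 3.14].

### API

Orientations are given as a rotation vector (axis times angle).
In Python, from plant import * gives the robot as it stands. The module is installed in compiled form; this text tells all that it offers.
- The arm moves only by the tool arm_command, never from a script. Its argument "increments" is a list of rows, each a list of 6 numbers: the shift along the tool's x, y, z in units of 0.2 m (1.0 is 0.2 m), then the turn, a rotation vector about the tool's x, y, z in units of pi rad (1.0 is pi rad). A call has exactly 5 rows; each row is the pose to reach, as a shift and turn from the pose commanded when the call began, along the tool's axes at that moment, turning the shorter way round; what a row does not reach only later rows make up. A row lasts 1/8 s, in which the tool goes at most 62.5 mm and 10.7 degrees, less where a joint would pass 70% of its speed; a pose out of reach is approached as far as the arm can. A call with a number of a shift or a turn outside -1 to 1 is refused whole. A call with a gripper value outside its range is refused whole. "fingers" is the closure, from -1 (fully open) to 1 (shut), set as the call begins (left out, the last holds). The fingers move at their own pace and stop on an object; "force" is the grip in N (left out, the last holds). Time passes only in rows, so rows that repeat a pose let the fingers close, or fill a call up. It gives the time, the measured TCP pose, the force, the opening and the grip force at its end, in the units of the state.
- read_state(): the state, without advancing time (a new reading comes with each control period).
- read_camera(name): name is "scene" or "top" or "wrist"; returns a dict with "image" (480x640x3 uint8, red, green, blue), "fx", "fy", "cx", "cy" (pixels), "T" (4x4, takes a point from camera to world coordinates). Camera axes: x right, y down, z forward; pixel columns grow to the right and rows downward; lengths in m; the calibration is good to about 2 mm. A picture is of the moment at which its call begins. There is no depth.
- close_job(): hands the job in; it is judged then, once.
The state is a dict: "t": time; "q": joint angles; "dq": joint speeds; "joint_torque": joint torques, N m; "tool_pos": TCP position; "orientation": TCP orientation; "force": force on the tool from outside, world axes, zero at the start; "wrist_torque": the same for the moment, N m; "opening": finger opening in m; "gripper_force": force on a finger pad.
Only numpy, scipy, OpenCV 4.12 (cv2) and the standard library are available. Lean on these libraries where they do the work, as an engineer would, in place of code of your own. Each camera call takes 0.05 s, during which the arm holds its last target. There are 200 camera calls.

### The job

Open the sloped window of the bench enclosure: push it up from beneath its lip, with the fingers and without pinching the lip, until its red pointers stand inside the green marks on the frame. Leave it standing there, then press the blue fan key on the white control box fully down and let it go. Do not press the key before the window is at the mark, do not shift the green marks, and leave the small bottle, the petri dish and the tube on the bench where they are.

Things in the scene. Friction and masses are not known exactly. Their poses are not given: they have to be found in the camera images.
- sash (a joint): how far the sloped window (sash) is pushed up along its 45 degree slope, in m, from 0 (lowest) to 0.125 (stop). It is counterweighted: it stays wherever it is left, and a push of 2 to 5 N along the slope moves it either way.
- mark (a joint): setting of the green marks along the same slope, in m; the red pointers are at the middle of the green marks when joint sash reads the same number as joint mark. The marks are set stiffly (20 N) and are not to be moved.
- lip_under (a point): middle of the underside of the sash's lip, the surface to push on; travels with the sash. x points up the slope (direction of travel: away from the robot and up at 45 degrees), y along the lip to the left, z out of the pane (towards the robot and up at 45 degrees). Lip: black bar 220 mm long, 12 mm thick along x, standing 30 mm out from the pane; this point is 15 mm out from the pane's outer face.
- pointer (a point): tip of the right-hand red pointer, on the lip's right end (4 mm high along the slope; there is a like one at the left end). Axes as of lip_under.
- band (a point): middle of the right-hand green mark on the frame (20 mm long along the slope, a like one on the left). Axes as of lip_under; pointer and band coincide when the sash is exactly at the mark.
- fan_key_top (a point): centre of the top of the round blue fan key, 28 mm across, on the white control box (90 x 75 x 45 mm); faces straight up; the key stands on the robot's side of the box, the dark display on the far side.
- fan_key (a joint): how far the fan key is pressed, in m: 0 released, 0.006 fully down; it needs 4 N and springs back.
- bottle_small: small clear bottle with a red cap, 56 mm across, 115 mm high, loose; origin at the centre of its underside. To be left alone.
- petri_1: clear petri dish, 60 mm across, 15 mm high, loose; origin at the centre of its underside. To be left alone.
- tube_3: capped tube with a blue cap lying on the bench, 120 mm long, 20 mm thick, loose; origin at the centre of its underside. To be left alone.
- hood: white and grey bench enclosure, 300 mm wide, 240 mm deep, 265 mm high, fixed; origin at its foot, half-way across and 130 mm behind its front, x to its back. Below the lip the sloped front is open down to the white plinth (50 mm high), whose front edge is 35 mm down the slope from the lip when joint sash is 0. Grey frame sides, 20 mm wide, stand 140 mm to either side of its middle, level with the pane within 6 mm.
Mind the look-alikes: they are no part of the job. What is shaped like the part that bears fan_key_top but pink is not meant.

How it is judged:
On the way, in this order (a step that is already met when the one before it is completed fails the run):
1. the window stands at the mark: red pointers inside the green marks, at rest (x of pointer in the frame of band between -0.01 and 0.01 m and velocity of joint sash between -0.01 and 0.01 m/s), for 0.3 s.
2. the fan key is pressed down with the window at the mark (value of joint fan_key above 0.004 m and contact force between the fingers and sash_c0 below 0.1 N and x of pointer in the frame of band between -0.01 and 0.01 m), for 0.05 s.
At the end, for the whole second after the job is handed in: The red pointers stand inside the green marks (within 10 mm of their middle along the slope) and the window is at rest; the fan key has been pressed after that and is released; bottle, dish and tube are within 20 mm of where they stood (all of step 1 and value of joint fan_key below 0.002 m and distance of each of bottle_small, petri_1, tube_3 from where it was at the start of the episode below 0.02 m); the robot touches nothing.
It fails at once if the lip is pinched: the fingers press on its upper and lower side at once (contact force between the fingers and sash_c0 above 1 N and contact force between the fingers and sash_c1 above 1 N).
It fails at once if the fan key is pressed while the window is not at the mark (value of joint fan_key above 0.004 m and not (x of pointer in the frame of band between -0.01 and 0.01 m)).
It fails at once if the green marks are shifted (distance of band from where it was at the start of the episode above 0.006 m).
It fails at once if the small bottle, the petri dish or the tube is moved or lifted (distance of any of bottle_small, petri_1, tube_3 from where it was at the start of the episode above 0.02 m).
It also fails if it takes over 48 s, if anything falls off the work surface, if the arm or the gripper's body presses on something with over 40 N, if the wrist force passes 120 N, or if a joint passes its speed limit or range.

## Working session

There is one attempt and no reset: what is moved stays moved. The work goes in short steps, Python scripts to look and compute and a tool call to move; the robot and the scene stay as the last step left them, time stands still between calls to the robot, and variables do not carry over. Pictures are saved under pics/ and viewed, at most 10 in all, crops included, and the job is handed in when it is done.

Besides the shell and the picture viewer there is one more tool, called by a JSON object that holds its "fn" and its "kwargs". arm_command: Moves the arm, as the interface text tells. Shifts and turns lie within -1 to 1; 1 stands for 0.2 m of shift or pi rad of turn. Its arguments: {"type":"object","properties":{"increments":{"type":"array","items":{"type":"array","items":{"type":"number","minimum":-1,"maximum":1}}},"fingers":{"type":"number"},"force":{"type":"number"}},"required":["increments"]}

```bash
mkdir -p pics
python3 - <<'E'
from plant import *
import cv2,numpy as np,pickle
d={}
for n in("scene","top"):
    c=read_camera(n);d[n]=c;cv2.imwrite(f"pics/{n}0.png",c["image"][:,:,::-1]);print(n,c["fx"],c["cx"],c["cy"],np.round(c["T"],3).tolist())
pickle.dump(d,open("cams0.pkl","wb"))
print(read_state())
E
```

```text
scene 512.9771956673559 314.8581717151238 242.58007232367385 [[-0.891, -0.262, 0.371, 0.093], [-0.454, 0.493, -0.742, 1.008], [0.011, -0.83, -0.558, 0.842], [0.0, 0.0, 0.0, 1.0]]
top 496.5512182945384 321.3794601221746 239.88500331403878 [[0.003, -0.984, 0.177, 0.292], [-1.0, -0.001, 0.009, -0.008], [-0.008, -0.177, -0.984, 1.656], [0.0, 0.0, 0.0, 1.0]]
{'t': 0.1, 'q': array([-1.29040229e+00,  1.31098597e-01,  1.48915147e+00, -3.02876458e-05,
        1.52300918e+00, -8.54186938e-02]), 'dq': array([-0.00102614, -0.00118553, -0.00186363,  0.00043208,  0.00022052,
        0.00131167]), 'joint_torque': array([ 1.08590240e-03, -5.61338961e+01, -4.93095160e+01,  7.69633474e-02,
        2.91636674e-02, -2.90236665e-05]), 'tool_pos': array([ 0.21457393, -0.56010345,  0.40379474]), 'orientation': array([-3.08755986e+00, -5.71119816e-01,  3.01942413e-04]), 'force': array([0.20721486, 0.29497461, 0.88073822]), 'wrist_torque': array([ 0.02061531, -0.03890894,  0.01517028]), 'gripper_force': 0.0, 'opening': 0.09331850711978933}
```

View pics/scene0.png

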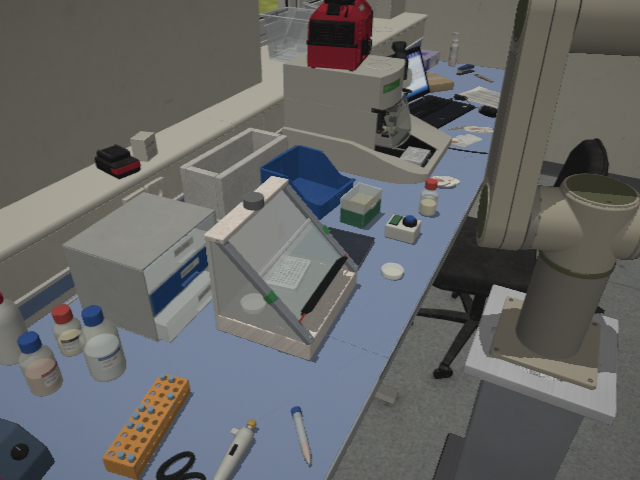

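View pics/top0.png

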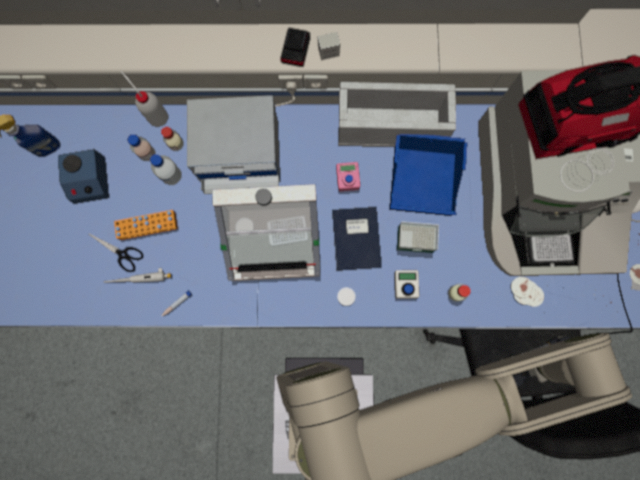

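The top view shows the hood at about (268,235), with its lip at (272,267). There are two key boxes: a white one at (407,285), key at (408,289), and a pink one at (347,177). The white one fits the description because its key is blue and its display is on the far side. The petri dish is at (346,296), the bottle at (460,293) and the tube at (177,303). Next is one enlarged crop to confirm this.

```bash
cat > h.py <<'E'
import numpy as np,pickle,cv2
def ray(c,u,v):
    d=np.array([(u-c["cx"])/c["fx"],(v-c["cy"])/c["fy"],1.]);T=np.array(c["T"]);return T[:3,3],T[:3,:3]@d
def onz(c,u,v,z):
    o,d=ray(c,u,v);return o+d*(z-o[2])/d[2]
def tri(rs):
    A=0;b=0
    for o,d in rs:
        d=d/np.linalg.norm(d);P=np.eye(3)-np.outer(d,d);A=A+P;b=b+P@o
    p=np.linalg.solve(A,b);return p,[float(np.linalg.norm(np.cross(p-o,d/np.linalg.norm(d)))) for o,d in rs]
def proj(c,p):
    T=np.array(c["T"]);q=T[:3,:3].T@(np.asarray(p)-T[:3,3]);return np.array([c["fx"]*q[0]/q[2]+c["cx"],c["fy"]*q[1]/q[2]+c["cy"]])
E
python3 - <<'E'
import pickle,cv2,numpy as np
from h import *
d=pickle.load(open("cams0.pkl","rb"))
r=lambda n,x,y,w,h,s:cv2.resize(d[n]["image"][y:y+h,x:x+w],None,fx=s,fy=s,interpolation=cv2.INTER_CUBIC)
im=np.zeros((600,800,3),np.uint8)
a=r("scene",200,180,160,175,2.5);im[:a.shape[0],:400]=a[:,:400]
a=r("top",205,180,125,110,3.2);im[:352,400:]=a
a=r("top",385,260,50,50,3);im[440:590,400:550]=a
a=r("scene",375,205,60,50,3);im[440:590,600:780]=a
cv2.imwrite("pics/crop1.png",im[:,:,::-1])
E
```

```text
(no output)
```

View pics/crop1.png

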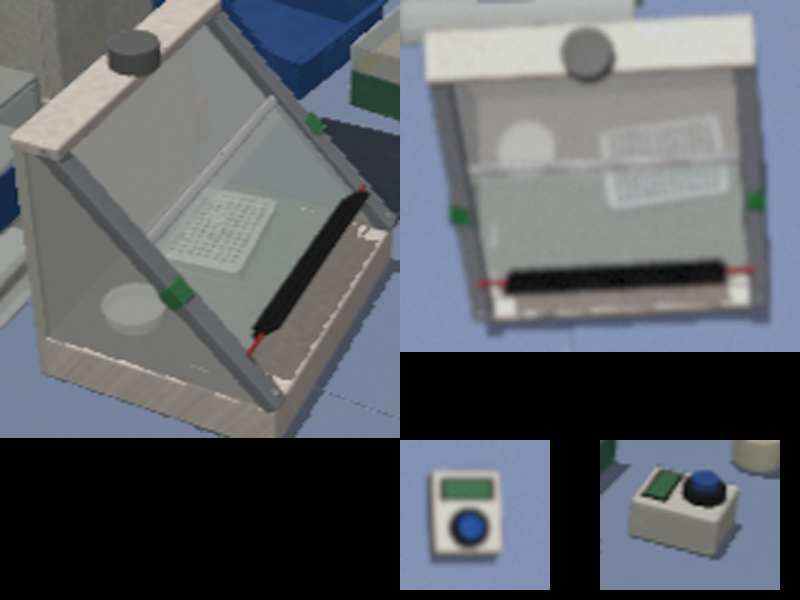

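Confirmed: the white box has a blue key on the robot's side and a green-dark display on the far side. Red pointers are at top crop (478,284) and (753,270), green marks at (459,215) and (756,201). Now I'll triangulate.

Run:
```python
import pickle,cv2,numpy as np
from h import *
d=pickle.load(open("cams0.pkl","rb"));S,T=d["scene"],d["top"]
t=lambda U,V:((U-400+.5)/3.2-.5+205,(V+.5)/3.2-.5+180)
s=lambda U,V:((U+.5)/2.5-.5+200,(V+.5)/2.5-.5+180)
np.set_printoptions(precision=4,suppress=True)
P={}
def cent(c,uv,kind):
    u,v=map(int,np.round(uv));h=cv2.cvtColor(c["image"],cv2.COLOR_RGB2HSV)[v-8:v+9,u-8:u+9].astype(int)
    m=(h[...,1]>110)&(h[...,2]>40)&((abs(h[...,0]-62)<18) if kind=="g" else ((h[...,0]<10)|(h[...,0]>170)))
    y,x=np.nonzero(m);return np.array([u-8+x.mean(),v-8+y.mean()]),len(x)
for n,a,b,k in[("ptrL",t(485,284),s(255,345),"r"),("ptrR",t(743,271),s(361,189),"r"),("bandL",t(459,215),s(178,293),"g"),("bandR",t(756,201),s(316,124),"g")]:
    (a,na),(b,nb)=cent(T,a,k),cent(S,b,k)
    p,e=tri([ray(T,*a),ray(S,*b)]);P[n]=p;print(n,p,np.array(e),a,na,b,nb)
k1=((470-400+.5)/3-.5+385,(527-440+.5)/3-.5+260);k2=((706-600+.5)/3-.5+375,(480-440+.5)/3-.5+205)
p,e=tri([ray(T,*k1),ray(S,*k2)]);print("key",p,e)
for z in(.05,.06,.065):print(z,onz(T,*k1,z))
for n in"LR":print(n,P["band"+n]-P["ptr"+n])
print("yaw",np.degrees(np.arctan2(*( (P["ptrR"]-P["ptrL"])[[0,1]]*[1,-1]))),np.linalg.norm(P["bandR"]-P["bandL"]))
print("petri",onz(T,346,296,.015),"bottle",onz(T,462,291,.115),"tube",onz(T,177,303,.01))
print("foot front corners top",onz(T,*t(478,322),.05),onz(T,*t(768,310),.05))
```

```text
ptrL [0.4829 0.2824 0.0953] [0.0013 0.0013] [234. 268.] 6 [302.0476 316.5714] 21
ptrR [0.4964 0.0307 0.095 ] [0.0015 0.0015] [313.5 264. ] 2 [344.5 255. ] 4
bandL [0.5421 0.3095 0.146 ] [0.0029 0.0029] [223.1053 247.4211] 19 [270.2111 297.1333] 90
bandR [0.5556 0.0222 0.1502] [0.001 0.001] [315.8947 242.4211] 19 [325.5926 229.    ] 27
key [ 0.4211 -0.2713  0.064 ] [0.0009765477836569623, 0.0009765477836571265]
0.05 [ 0.4213 -0.2739  0.05  ]
0.06 [ 0.4204 -0.2722  0.06  ]
0.065 [ 0.42   -0.2714  0.065 ]
L [0.0591 0.0272 0.0506]
R [ 0.0592 -0.0085  0.0552]
yaw 3.0677782643753573 0.2876898094233909
petri [ 0.3995 -0.0753  0.015 ] bottle [ 0.4092 -0.4295  0.115 ] tube [0.3755 0.4822 0.01  ]
foot front corners top [0.4471 0.3051 0.05  ] [0.4599 0.0112 0.05  ]
```

```bash
cat >> h.py <<'E'
from scipy.spatial.transform import Rotation as R
YAW=np.radians(2.9)
def Rt(pitch_deg,yaw=YAW):  # tool tilt from straight down towards hood-x; x up-slope side
    a=np.radians(pitch_deg);h=np.array([np.cos(yaw),np.sin(yaw),0]);k=np.array([0,0,1.])
    z=np.sin(a)*h-np.cos(a)*k;x=np.cos(a)*h+np.sin(a)*k
    return np.c_[x,np.cross(z,x),z]
def plan(tip,Rm,off=.186):
    from plant import read_state
    s=read_state();R0=R.from_rotvec(s["orientation"]).as_matrix();p=np.asarray(tip)-off*Rm[:,2]
    d=R0.T@(p-s["tool_pos"])/.2;w=R.from_matrix(R0.T@Rm).as_rotvec()/np.pi
    np.set_printoptions(precision=4,suppress=True)
    print("t",s["t"],"q",s["q"],"tcp",s["tool_pos"],"tip",s["tool_pos"]+.186*R0[:,2],"F",s["force"],"open",s["opening"])
    print("goal tcp",p,"shift",d,"turn",w,"deg",np.linalg.norm(w)*180)
E
python3 - <<'E'
from h import *
plan([.32,-.31,.214],Rt(0))
E
```

```text
t 0.1 q [-1.2904  0.1311  1.4892 -0.      1.523  -0.0854] tcp [ 0.2146 -0.5601  0.4038] tip [ 0.2145 -0.5598  0.2178] F [0.2072 0.295  0.8807] open 0.09331850711978933
goal tcp [ 0.32 -0.31  0.4 ] shift [ 0.9396 -0.9792  0.0207] turn [-0.0005  0.      0.1003] deg 18.059860441873223
```

{"fn": "arm_command", "kwargs": {"increments": [[0.19,-0.196,0.004,0,0,0.02],[0.38,-0.392,0.008,0,0,0.04],[0.57,-0.588,0.012,0,0,0.06],[0.76,-0.784,0.016,0,0,0.08],[0.94,-0.979,0.02,0,0,0.1]], "fingers": 1, "force": 20}}

```text
t: 0.72
tool_pos: [0.3205, -0.3084, 0.4003]
orientation: [-3.14, -0.077, 0.0]
force: [0.3, 0.6, -0.1]
opening: 0.0479
gripper_force: 0.0
```

Run:
```python
from h import *
plan([.42,-.13,.25],Rt(30))
```

```text
t 0.725 q [-0.8817 -0.3006  1.9029  0.0002  1.5398  0.6397] tcp [ 0.3205 -0.3084  0.4003] tip [ 0.3204 -0.3083  0.2143] F [ 0.2979  0.6088 -0.148 ] open 0.04792801879740624
goal tcp [ 0.3271 -0.1347  0.4111] shift [ 0.0761 -0.866  -0.0535] turn [-0.      0.1667 -0.0004] deg 30.008490127972127
```

{"fn": "arm_command", "kwargs": {"increments": [[0.015,-0.173,-0.011,0,0.033,0],[0.03,-0.346,-0.022,0,0.067,0],[0.046,-0.52,-0.032,0,0.1,0],[0.061,-0.693,-0.043,0,0.133,0],[0.076,-0.866,-0.054,0,0.167,0]]}}

```text
t: 1.35
tool_pos: [0.3288, -0.1369, 0.4113]
orientation: [-3.017, -0.078, -0.809]
force: [-35.4, 12.0, 26.2]
opening: 0.0011
gripper_force: 0.0
```

Run:
```python
from h import *
plan([.41,.06,.22],Rt(45))
```

```text
t 1.35 q [-0.7371 -0.8934  2.3039  0.3742  1.3619  0.7725] tcp [ 0.3288 -0.1369  0.4113] tip [ 0.4218 -0.1315  0.2503] F [-35.4332  11.9618  26.2406] open 0.001109567418176454
goal tcp [0.2786 0.0533 0.3515] shift [-0.3247 -0.9623  0.1614] turn [-0.0013  0.0832 -0.0001] deg 14.973154194589366
```

Run:
```python
from h import *
plan([.47,-.13,.19],Rt(30))
```

```text
t 1.35 q [-0.7371 -0.8934  2.3039  0.3742  1.3619  0.7725] tcp [ 0.3288 -0.1369  0.4113] tip [ 0.4218 -0.1315  0.2503] F [-35.4332  11.9618  26.2406] open 0.001109567418176454
goal tcp [ 0.3771 -0.1347  0.3511] shift [0.0586 0.0027 0.3816] turn [-0.0013 -0.0002  0.0001] deg 0.23932503247318304
```

{"fn": "arm_command", "kwargs": {"increments": [[0.015,0,0.1,0,0,0],[0.03,0,0.2,0,0,0],[0.045,0,0.3,0,0,0],[0.06,0,0.38,0,0,0],[0.06,0,0.38,0,0,0]]}}

```text
t: 1.98
tool_pos: [0.3768, -0.1348, 0.3504]
orientation: [-3.019, -0.079, -0.803]
force: [-0.6, 0.1, 0.1]
opening: 0.0003
gripper_force: 0.0
```

Run:
```python
from h import *
plan([.47,-.13,.16],Rt(30))
from plant import *
print(read_state()["wrist_torque"])
```

```text
t 1.975 q [-0.6255 -0.708   2.3159  0.353   1.1407  0.8088] tcp [ 0.3768 -0.1348  0.3504] tip [ 0.4691 -0.1294  0.189 ] F [-0.6438  0.0984  0.0944] open 0.00031603032721678483
goal tcp [ 0.3771 -0.1347  0.3211] shift [-0.0713  0.      0.1278] turn [-0.0013  0.0011  0.0002] deg 0.31323003465998484
[0.0248 0.2752 0.0095]
```

```bash
cat > fk.py <<'E'
from h import *
from scipy.optimize import least_squares
D=[([-1.29040229,.131098597,1.48915147,0,1.52300918,-.0854],[.21457393,-.56010345,.40379474]),
([-.8817,-.3006,1.9029,.0002,1.5398,.6397],[.3205,-.3084,.4003]),
([-.7371,-.8934,2.3039,.3742,1.3619,.7725],[.3288,-.1369,.4113]),
([-.6255,-.708,2.3159,.353,1.1407,.8088],[.3768,-.1348,.3504])]
E_=lambda s,a:R.from_euler(s,a).as_matrix()
def fk(q,P):
    a,off,h,L1,L2,d6,e=P
    M=E_('z',q[0]);p=M@[a,off,h];M=M@E_('y',q[1]);p=p+M@[0,0,L1];M=M@E_('y',q[2]);p=p+M@[e,0,L2]
    M=M@E_('z',q[3])@E_('y',q[4]);p=p+M[:,2]*d6;return p,M@E_('z',q[5]+np.pi/2)
P=least_squares(lambda P:np.r_[np.concatenate([fk(q,P)[0]-np.array(t) for q,t in D])*1000,.01*(np.array(P)-[0,.05,.4,.4,.4,.1,0])/.01],[0,.05,.4,.4,.4,.1,0]).x
lo=np.array([-2.96,-.89,.02,-1.34,0,-2.66]);hi=np.array([2.96,2.26,2.5,4.48,2.73,2.66])
def ik(tip,Rm,q0):
    p=np.asarray(tip)-.186*Rm[:,2]
    f=lambda q:np.r_[(fk(q,P)[0]-p)*10,R.from_matrix(Rm.T@fk(q,P)[1]).as_rotvec()]
    r=least_squares(f,np.clip(q0,lo+.01,hi-.01),bounds=(lo,hi));return r.x,np.linalg.norm(r.fun)
E
python3 - <<'E'
from fk import *
print(P)
for q,t in D:print(fk(q,P)[0]-t)
q,t=D[3];print(fk(q,P)[1]-Rt(30))
for pitch in(15,30,45):
  for tip in([.44,.15,.14],[.46,.155,.06],[.48,.16,.08],[.54,.16,.14]):
    b=min((ik(tip,Rt(pitch),q0) for q0 in(D[3][0],[0.2,-.5,2.3,0.,1.,0],[.3,-.5,2.3,-.3,1.,0])),key=lambda r:r[1]);print(pitch,tip,np.round(b[0],2),round(b[1],4))
E
```

```text
[1.31848133e-05 5.12173035e-02 3.17756071e-01 3.69056797e-01
 5.53370573e-01 1.91331582e-01 6.12239789e-02]
[2.12951959e-05 9.48890868e-06 1.56714931e-05]
[-2.04680187e-05 -6.62140162e-06  8.51768702e-06]
[-2.09266361e-06 -2.44812775e-06 -1.85884275e-08]
[ 9.02396991e-06 -6.34932938e-06 -2.40883478e-05]
[[ 0.00170759  0.00261234 -0.00324258]
 [ 0.00071961  0.0001412   0.0040012 ]
 [-0.00302951 -0.00329579 -0.00173578]]
15 [0.44, 0.15, 0.14] [ 0.26 -0.48  2.2  -0.06  1.17  1.8 ] 0.0
15 [0.46, 0.155, 0.06] [ 0.26 -0.31  2.22 -0.07  0.97  1.81] 0.0
15 [0.48, 0.16, 0.08] [ 0.26 -0.27  2.15 -0.06  1.    1.81] 0.0
15 [0.54, 0.16, 0.14] [ 0.23 -0.17  1.95 -0.05  1.1   1.77] 0.0
30 [0.44, 0.15, 0.14] [ 0.33 -0.79  2.45 -0.17  0.98  1.91] 0.0
30 [0.46, 0.155, 0.06] [ 0.32 -0.56  2.48 -0.2   0.73  1.96] 0.0
30 [0.48, 0.16, 0.08] [ 0.32 -0.52  2.41 -0.2   0.75  1.95] 0.0
30 [0.54, 0.16, 0.14] [ 0.27 -0.4   2.21 -0.15  0.82  1.86] 0.0
45 [0.44, 0.15, 0.14] [ 0.5  -0.79  2.5  -0.44  1.04  2.23] 0.324
45 [0.46, 0.155, 0.06] [ 0.5  -0.49  2.5  -0.6   0.79  2.46] 0.3352
45 [0.48, 0.16, 0.08] [ 0.46 -0.54  2.5  -0.55  0.72  2.36] 0.2329
45 [0.54, 0.16, 0.14] [ 0.33 -0.6   2.46 -0.38  0.55  2.1 ] 0.0
```

Run:
```python
from fk import *
from plant import read_state
q=read_state()["q"]
for tip in([.44,-.13,.15],[.43,.0,.15],[.43,.155,.15],[.452,.158,.075],[.471,.158,.076],[.53,.16,.135]):
    q,e=ik(tip,Rt(25),q);print(tip,np.round(q,2),round(e,4))
plan([.44,-.04,.15],Rt(25))
```

```text
[0.44, -0.13, 0.15] [-0.62 -0.7   2.36  0.29  1.15  0.82] 0.0
[0.43, 0.0, 0.15] [-0.22 -0.89  2.45  0.12  1.16  1.28] 0.0049
[0.43, 0.155, 0.15] [ 0.33 -0.72  2.37 -0.13  1.08  1.89] 0.0
[0.452, 0.158, 0.075] [ 0.32 -0.53  2.4  -0.15  0.86  1.91] 0.0
[0.471, 0.158, 0.076] [ 0.3  -0.46  2.35 -0.14  0.84  1.89] 0.0
[0.53, 0.16, 0.135] [ 0.26 -0.35  2.15 -0.11  0.91  1.83] 0.0
t 1.975 q [-0.6255 -0.708   2.3159  0.353   1.1407  0.8088] tcp [ 0.3768 -0.1348  0.3504] tip [ 0.4691 -0.1294  0.189 ] F [-0.6438  0.0984  0.0944] open 0.00031603032721678483
goal tcp [ 0.3615 -0.044   0.3186] shift [-0.125  -0.4571  0.1133] turn [-0.0013 -0.0267  0.0003] deg 4.806112367667754
```

Run:
```python
from fk import *
from plant import read_state
q=read_state()["q"]
for pt,tip in((8,[.44,-.10,.15]),(8,[.43,.0,.15]),(8,[.43,.06,.15]),(8,[.43,.1,.15]),(25,[.43,.155,.15])):
    q,e=ik(tip,Rt(pt),q);print(tip,np.round(q,2),round(e,4))
plan([.44,-.06,.15],Rt(8))
```

```text
[0.44, -0.1, 0.15] [-0.39 -0.4   2.1   0.06  1.31  1.12] 0.0
[0.43, 0.0, 0.15] [-0.14 -0.48  2.16  0.03  1.32  1.37] 0.0
[0.43, 0.06, 0.15] [ 0.02 -0.46  2.15  0.    1.32  1.54] 0.0
[0.43, 0.1, 0.15] [ 0.12 -0.43  2.13 -0.01  1.31  1.64] 0.0
[0.43, 0.155, 0.15] [ 0.33 -0.72  2.37 -0.13  1.08  1.89] 0.0
t 1.975 q [-0.6255 -0.708   2.3159  0.353   1.1407  0.8088] tcp [ 0.3768 -0.1348  0.3504] tip [ 0.4691 -0.1294  0.189 ] F [-0.6438  0.0984  0.0944] open 0.00031603032721678483
goal tcp [ 0.4141 -0.0613  0.3342] shift [ 0.1381 -0.3568  0.1736] turn [-0.0013 -0.1211  0.0005] deg 21.801380983090766
```

{"fn": "arm_command", "kwargs": {"increments": [[0.035,-0.09,0.043,0,-0.03,0],[0.07,-0.18,0.087,0,-0.06,0],[0.104,-0.27,0.13,0,-0.09,0],[0.138,-0.357,0.174,0,-0.121,0],[0.138,-0.357,0.174,0,-0.121,0]]}}

```text
t: 2.6
tool_pos: [0.4149, -0.0611, 0.3359]
orientation: [-3.127, -0.085, -0.222]
force: [-0.2, 0.5, -0.1]
opening: 0.0006
gripper_force: 0.0
```

Run:
```python
from h import *
plan([.425,.12,.15],Rt(8))
```

```text
t 2.6 q [-0.2914 -0.4246  2.1186  0.0511  1.3149  1.2152] tcp [ 0.4149 -0.0611  0.3359] tip [ 0.4411 -0.0594  0.1517] F [-0.2107  0.4639 -0.1478] open 0.0006202094329286541
goal tcp [0.3991 0.1187 0.3342] shift [-0.0305 -0.9019  0.0056] turn [-0.0007 -0.0007  0.0012] deg 0.2786424943333883
```

{"fn": "arm_command", "kwargs": {"increments": [[-0.006,-0.18,0.001,0,0,0],[-0.012,-0.36,0.002,0,0,0],[-0.018,-0.54,0.003,0,0,0],[-0.024,-0.72,0.004,0,0,0],[-0.03,-0.9,0.005,0,0,0]]}}

```text
t: 3.22
tool_pos: [0.399, 0.1178, 0.3348]
orientation: [-3.126, -0.08, -0.228]
force: [0.8, 0.4, -0.3]
opening: 0.0006
gripper_force: 0.0
```

Run:
```python
from h import *
plan([.43,.158,.14],Rt(25))
```

```text
t 3.225 q [ 0.1706 -0.4372  2.1297 -0.0156  1.304   1.6931] tcp [0.399  0.1178 0.3348] tip [0.426  0.1196 0.1508] F [ 0.7751  0.4351 -0.2618] open 0.000613663271818312
goal tcp [0.3515 0.154  0.3086] shift [-0.2447 -0.193   0.0972] turn [-0.0008  0.0924  0.0001] deg 16.641370198815725
```

{"fn": "arm_command", "kwargs": {"increments": [[-0.061,-0.048,0.024,0,0.023,0],[-0.122,-0.097,0.049,0,0.046,0],[-0.184,-0.145,0.073,0,0.069,0],[-0.245,-0.193,0.097,0,0.092,0],[-0.245,-0.193,0.097,0,0.092,0]]}}

```text
t: 3.85
tool_pos: [0.3508, 0.1534, 0.3077]
orientation: [-3.054, -0.081, -0.672]
force: [0.3, 1.0, 0.4]
opening: 0.0008
gripper_force: 0.0
```

Run:
```python
from h import *
plan([.450,.160,.075],Rt(25))
from plant import *
c=[read_camera(n)["image"] for n in("scene","wrist")]
a=cv2.resize(c[0][150:350,180:400],None,fx=1.8,fy=1.8);b=cv2.resize(c[1],(400,300))
im=np.zeros((360,800,3),np.uint8);im[:a.shape[0],:396]=a;im[:300,400:]=b
cv2.imwrite("pics/c2.png",im[:,:,::-1])
```

```text
t 3.85 q [ 0.3363 -0.7068  2.3792 -0.1334  1.0549  1.8956] tcp [0.3508 0.1534 0.3077] tip [0.4287 0.1579 0.1388] F [0.3362 1.0312 0.3962] open 0.0008193837279751054
goal tcp [0.3715 0.156  0.2436] shift [-0.0401 -0.0069  0.3346] turn [-0.0009  0.001   0.0006] deg 0.26400424235209674
```

View pics/c2.png

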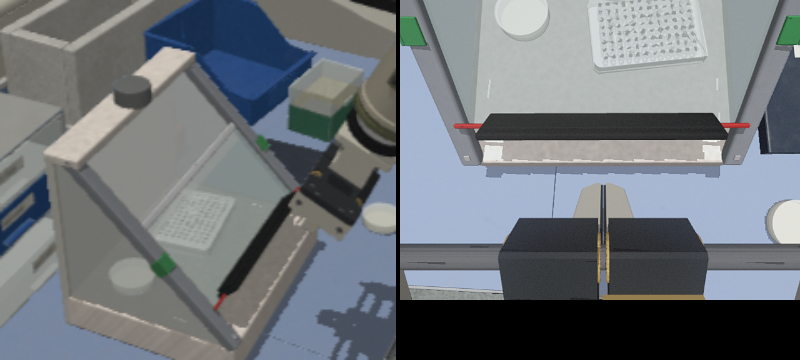

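The wrist view (right half) shows the closed fingers in front of the lip at (603,127), centred, with the pointers at (455,126) and (748,126). The green marks are at (410,30) and (790,30). I'll descend in front of the lip now.

{"fn": "arm_command", "kwargs": {"increments": [[-0.01,-0.002,0.084,0,0,0],[-0.02,-0.003,0.167,0,0,0],[-0.03,-0.005,0.25,0,0,0],[-0.04,-0.007,0.334,0,0,0],[-0.04,-0.007,0.334,0,0,0]]}}

```text
t: 4.58
tool_pos: [0.3724, 0.1556, 0.243]
orientation: [-3.058, -0.078, -0.665]
force: [-0.6, 0.2, -0.9]
opening: 0.0005
gripper_force: 0.0
```

Run:
```python
from h import *
plan([.466,.160,.074],Rt(25))
```

```text
t 4.575 q [ 0.3212 -0.5271  2.3932 -0.1457  0.866   1.9125] tcp [0.3724 0.1556 0.243 ] tip [0.4496 0.1596 0.0739] F [-0.6032  0.25   -0.8759] open 0.000481103203294724
goal tcp [0.3875 0.156  0.2426] shift [0.0676 0.0015 0.0334] turn [-0.0002  0.0025  0.    ] deg 0.4513265189504388
```

{"fn": "arm_command", "kwargs": {"increments": [[0.034,0,0.017,0,0,0],[0.068,0,0.033,0,0,0],[0.115,0,0.016,0,0,0],[0.162,0,-0.001,0,0,0],[0.209,0,-0.018,0,0,0]]}}

```text
t: 5.2
tool_pos: [0.4086, 0.1582, 0.2646]
orientation: [-3.056, -0.08, -0.667]
force: [-4.3, 0.0, -1.4]
opening: 0.0005
gripper_force: 2.2
```

```bash
cat > look.py <<'E'
import sys
from h import *
from plant import *
plan([.5,.16,.1],Rt(25))
D={n:read_camera(n) for n in("scene","top","wrist")};pickle.dump(D,open("last.pkl","wb"))
# wrist camera vs known band points gives the pointer line
c=[D[n]["image"] for n in("scene","wrist")]
a=cv2.resize(c[0][170:350,190:370],None,fx=2.2,fy=2.2);b=cv2.resize(c[1],(400,300))
im=np.zeros((400,800,3),np.uint8);im[:a.shape[0],:a.shape[1]]=a;im[:300,400:]=b
cv2.imwrite(f"pics/{sys.argv[1]}.png",im[:,:,::-1])
def comps(c,k):
    h=cv2.cvtColor(c["image"],cv2.COLOR_RGB2HSV).astype(int)
    m=(h[...,1]>110)&(h[...,2]>40)&((abs(h[...,0]-62)<18) if k=="g" else ((h[...,0]<8)|(h[...,0]>172)))
    n,_,st,ce=cv2.connectedComponentsWithStats(m.astype(np.uint8));return [(st[i,4],ce[i].round(1).tolist(),st[i,:4].tolist()) for i in range(1,n) if st[i,4]>25]
for k in"rg":print(k,comps(D["wrist"],k))
E
python3 look.py c3
```

```text
t 5.2 q [ 0.2962 -0.4308  2.287  -0.1308  0.8707  1.8781] tcp [0.4086 0.1582 0.2646] tip [0.486  0.1625 0.0955] F [-4.3111  0.0086 -1.4336] open 0.0004989402945155814
goal tcp [0.4215 0.156  0.2686] shift [0.0664 0.0144 0.0086] turn [-0.0005  0.002   0.0004] deg 0.3856610735682218
r [(np.int32(592), [612.6, 272.6], [583, 267, 57, 12]), (np.int32(648), [35.8, 273.9], [5, 269, 64, 11])]
g []
```

View pics/c3.png

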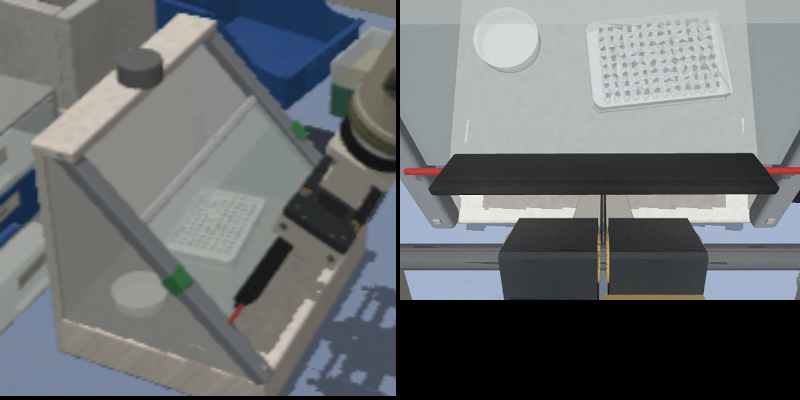

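```bash
cat > meas.py <<'E'
from h import *
u=np.array([np.cos(YAW)*.7071,np.sin(YAW)*.7071,.7071]);n=np.array([-np.cos(YAW)*.7071,-np.sin(YAW)*.7071,.7071])
B=np.array([.5489,.1645,.1481])   # middle of bands (top/scene triangulation)
def s_of(c,uv):
    o,d=ray(c,*uv);return float((o+d*((B-o)@n)/(d@n)-B)@u)
def mask(c,k):
    h=cv2.cvtColor(c["image"],cv2.COLOR_RGB2HSV).astype(int)
    return (h[...,1]>110)&(h[...,2]>40)&((abs(h[...,0]-62)<18) if k=="g" else ((h[...,0]<8)|(h[...,0]>172)))
def cents(c,k,box=None,amin=4):
    m=mask(c,k).astype(np.uint8)
    if box is not None:
        z=np.zeros_like(m);x0,y0,x1,y1=box;z[y0:y1,x0:x1]=1;m=m*z
    N,_,st,ce=cv2.connectedComponentsWithStats(m,connectivity=8);return [ce[i] for i in range(1,N) if st[i,4]>=amin]
def report(D):
    for nm,box in(("scene",(240,200,352,335)),("top",(215,235,325,280)),("wrist",None)):
        if nm not in D:continue
        for k in"rg":
            print(nm,k,[(np.round(p,1).tolist(),round(s_of(D[nm],p),4)) for p in cents(D[nm],k,box,30 if nm=="wrist" else 3)])
E
python3 - <<'E'
from meas import *
report(pickle.load(open("cams0.pkl","rb")));report(pickle.load(open("last.pkl","rb")))
E
```

```text
scene r [([344.5, 255.0], -0.0794), ([302.0, 316.6], -0.0802)]
scene g [([345.9, 216.5], -0.0203), ([325.6, 229.0], 0.0016), ([270.2, 297.1], 0.002)]
top r [([231.0, 268.0], -0.0846), ([237.0, 268.0], -0.0858)]
top g [([315.9, 242.4], -0.0013), ([223.1, 247.4], -0.0032)]
scene r [([297.2, 311.3], -0.0642)]
scene g [([344.1, 215.3], -0.0143), ([325.6, 229.0], 0.0016), ([270.2, 297.1], 0.002)]
top r [([230.5, 263.7], -0.0673)]
top g [([315.8, 242.5], -0.0016), ([223.1, 247.4], -0.0032)]
wrist r [([612.6, 272.6], -0.0642), ([35.8, 273.9], -0.0656)]
wrist g []
```

{"fn": "arm_command", "kwargs": {"increments": [[0.042,0,-0.015,0,0,0],[0.085,0,-0.031,0,0,0],[0.127,0,-0.046,0,0,0],[0.169,0,-0.062,0,0,0],[0.212,0,-0.077,0,0,0]]}}

```text
t: 5.98
tool_pos: [0.441, 0.16, 0.2969]
orientation: [-3.055, -0.08, -0.67]
force: [-4.7, 1.3, -2.1]
opening: 0.0004
gripper_force: 2.4
```

```bash
python3 look.py c4
python3 - <<'E'
from meas import *
report(pickle.load(open("last.pkl","rb")))
E
```

```text
t 5.975 q [ 0.2761 -0.3685  2.18   -0.1163  0.9109  1.8467] tcp [0.441  0.16   0.2969] tip [0.5188 0.1642 0.1279] F [-4.6781  1.2904 -2.1124] open 0.000422620516061014
goal tcp [0.4215 0.156  0.2686] shift [-0.1488  0.0147  0.0872] turn [-0.0006  0.0015  0.0003] deg 0.2903857150356708
r [(np.int32(650), [35.4, 273.9], [4, 269, 65, 12]), (np.int32(584), [612.9, 272.9], [583, 268, 57, 11])]
g [(np.int32(103), [3.1, 253.5], [0, 241, 11, 20])]
scene r [([283.2, 295.2], -0.0176)]
scene g [([270.2, 297.1], 0.002)]
top r [([312.3, 247.3], -0.0193), ([228.3, 251.6], -0.0199)]
top g [([315.8, 242.5], -0.0016), ([223.1, 247.4], -0.0032)]
wrist r [([35.4, 273.9], -0.0196), ([612.9, 272.9], -0.0184)]
wrist g [([3.1, 253.5], -0.0081)]
```

{"fn": "arm_command", "kwargs": {"increments": [[0.025,0,-0.009,0,0,0],[0.05,0,-0.018,0,0,0],[0.068,0,-0.025,0,0,0],[0.08,0,-0.029,0,0,0],[0.085,0,-0.031,0,0,0]]}}

```text
t: 6.75
tool_pos: [0.4535, 0.1605, 0.3092]
orientation: [-3.056, -0.079, -0.67]
force: [-1.7, -0.2, -2.0]
opening: 0.0006
gripper_force: 1.7
```

```bash
python3 look.py c5
python3 - <<'E'
from meas import *
D=pickle.load(open("last.pkl","rb"));report(D)
r=lambda n,x,y,w,h,s:cv2.resize(D[n]["image"][y:y+h,x:x+w],None,fx=s,fy=s,interpolation=cv2.INTER_CUBIC)
im=np.zeros((480,800,3),np.uint8)
im[:240,:300]=r("scene",250,265,50,40,6);im[:240,300:600]=r("top",205,230,50,40,6);im[240:480,300:600]=r("top",290,225,50,40,6)
im[240:480,:160]=r("wrist",0,220,80,120,2);im[240:480,160:300]=r("wrist",570,220,70,120,2)
cv2.imwrite("pics/c5b.png",im[:,:,::-1])
E
```

```text
t 6.75 q [ 0.2691 -0.3437  2.1378 -0.1115  0.9275  1.8358] tcp [0.4535 0.1605 0.3092] tip [0.5312 0.1648 0.1403] F [-1.7013 -0.2376 -1.9777] open 0.0006106599367035475
goal tcp [0.4215 0.156  0.2686] shift [-0.2313  0.0142  0.117 ] turn [-0.0005  0.0015  0.0003] deg 0.2844784247437188
r [(np.int32(605), [612.2, 273.0], [583, 268, 57, 12]), (np.int32(644), [34.6, 274.9], [4, 270, 64, 11])]
g [(np.int32(435), [7.7, 273.3], [0, 252, 27, 37]), (np.int32(32), [637.5, 264.0], [634, 258, 6, 10]), (np.int32(101), [632.3, 283.0], [625, 280, 15, 7])]
scene r [([278.0, 288.7], 0.0003)]
scene g [([270.2, 297.2], 0.0021)]
top r [([228.3, 247.6], -0.0047)]
top g [([316.1, 242.5], -0.0015), ([222.5, 247.3], -0.0026)]
wrist r [([612.2, 273.0], -0.0024), ([34.6, 274.9], -0.0042)]
wrist g [([7.7, 273.3], -0.0033), ([637.5, 264.0], 0.0028), ([632.3, 283.0], -0.0083)]
```

View pics/c5b.png

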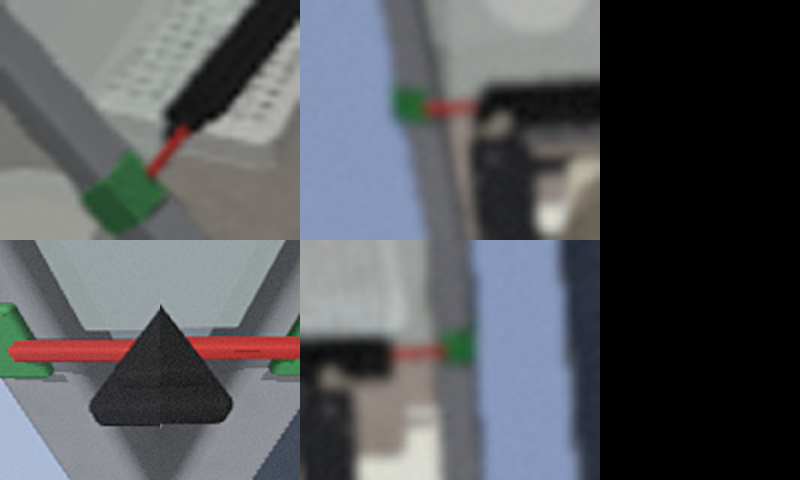

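The pointers lie inside both green marks, about 2–3 mm below the middle: in the left wrist crop the pointer is at y 351 and the mark spans y 303–378. I'll withdraw now, first away from the lip, then out.

{"fn": "arm_command", "kwargs": {"increments": [[-0.05,0,0.01,0,0,0],[-0.1,0,0,0,0,0],[-0.12,0,-0.15,0,0,0],[-0.12,0,-0.3,0,0,0],[-0.12,0,-0.4,0,0,0]]}}

```text
t: 7.52
tool_pos: [0.3975, 0.1576, 0.3733]
orientation: [-3.054, -0.08, -0.674]
force: [0.6, 0.5, -1.3]
opening: 0.0006
gripper_force: 0.0
```

Run:
```python
from meas import *
from plant import *
report({n:read_camera(n) for n in("scene","top")})
plan([.425,.07,.17],Rt(5))
```

```text
scene r [([277.9, 288.8], 0.0004)]
scene g [([270.1, 297.2], 0.0021)]
top r [([228.0, 247.5], -0.0044)]
top g [([316.4, 242.4], -0.0013), ([222.5, 247.3], -0.0026)]
t 7.625 q [ 0.3038 -0.5816  2.1833 -0.1148  1.1169  1.8506] tcp [0.3981 0.1578 0.3745] tip [0.4767 0.1624 0.206 ] F [ 0.371   0.098  -0.1395] open 0.000370240788930613
goal tcp [0.4088 0.0692 0.3553] shift [-0.0128  0.4456  0.0988] turn [-0.001  -0.1114  0.0005] deg 20.051540910503405
```

{"fn": "arm_command", "kwargs": {"increments": [[-0.003,0.09,0.02,0,-0.028,0],[-0.006,0.18,0.04,0,-0.056,0],[-0.009,0.3,0.07,0,-0.084,0],[-0.013,0.446,0.1,0,-0.111,0],[-0.013,0.446,0.1,0,-0.111,0]]}}

```text
t: 8.25
tool_pos: [0.409, 0.0675, 0.3507]
orientation: [-3.135, -0.077, -0.126]
force: [0.7, 0.3, 0.2]
opening: 0.0004
gripper_force: 0.0
```

Run:
```python
from fk import *
from plant import *
plan([.425,-.11,.15],Rt(0))
q=read_state()["q"]
for tip in([.425,0,.16],[.425,-.11,.15],[.4205,-.2715,.12],[.4205,-.2715,.06]):
    q,e=ik(tip,Rt(0),q);print(np.round(q,2),round(e,4))
```

```text
t 8.25 q [ 0.039  -0.4155  2.0823  0.0017  1.3946  1.5603] tcp [0.409  0.0675 0.3507] tip [0.4238 0.0684 0.1653] F [0.7351 0.2633 0.1763] open 0.000430536599816975
goal tcp [ 0.425 -0.11   0.336] shift [0.0304 0.8905 0.0753] turn [-0.0003 -0.0255 -0.0004] deg 4.5965321540932065
[-0.12 -0.33  2.03  0.    1.45  1.4 ] 0.0
[-0.37 -0.28  2.    0.    1.42  1.15] 0.0
[-0.68 -0.07  1.88 -0.    1.34  0.84] 0.0
[-0.68  0.    1.92 -0.    1.22  0.84] 0.0
```

{"fn": "arm_command", "kwargs": {"increments": [[0.006,0.178,0.015,0,-0.005,0],[0.012,0.356,0.03,0,-0.01,0],[0.018,0.534,0.045,0,-0.015,0],[0.024,0.712,0.06,0,-0.02,0],[0.03,0.89,0.075,0,-0.025,0]]}}

```text
t: 8.88
tool_pos: [0.4255, -0.1088, 0.3373]
orientation: [-3.14, -0.083, -0.009]
force: [0.2, 0.1, 0.8]
opening: 0.0007
gripper_force: 0.0
```

Run:
```python
from h import *
plan([.4205,-.2715,.12],Rt(0))
```

```text
t 8.875 q [-0.3685 -0.2819  2.0034  0.003   1.415   1.1492] tcp [ 0.4255 -0.1088  0.3373] tip [ 0.4266 -0.1087  0.1513] F [0.2068 0.0586 0.7537] open 0.0006594908899390287
goal tcp [ 0.4205 -0.2715  0.306 ] shift [-0.0688  0.8109  0.1554] turn [-0.0002 -0.0019  0.0006] deg 0.3539283702392662
```

{"fn": "arm_command", "kwargs": {"increments": [[-0.015,0.18,0.035,0,0,0],[-0.03,0.36,0.07,0,0,0],[-0.045,0.54,0.105,0,0,0],[-0.06,0.72,0.14,0,-0.002,0],[-0.069,0.811,0.155,0,-0.002,0]]}}

```text
t: 9.5
tool_pos: [0.4203, -0.2718, 0.3056]
orientation: [-3.14, -0.081, 0.002]
force: [0.3, -0.1, 0.0]
opening: 0.0004
gripper_force: 0.0
```

Run:
```python
from meas import *
from plant import *
D={n:read_camera(n) for n in("scene","top","wrist")};report({n:D[n] for n in("scene","top")})
plan([.4205,-.2715,.07],Rt(0))
c=D["wrist"];h=cv2.cvtColor(c["image"],cv2.COLOR_RGB2HSV).astype(int)
m=((abs(h[...,0]-110)<10)&(h[...,1]>170)).astype(np.uint8)
N,_,st,ce=cv2.connectedComponentsWithStats(m)
for i in range(1,N):
    if st[i,4]>40:print(st[i],ce[i],[onz(c,*ce[i],z).round(4).tolist() for z in(.06,.065)])
a=D["scene"]["image"][190:260,365:445];im=np.zeros((480,800,3),np.uint8);im[:280,:320]=cv2.resize(a,None,fx=4,fy=4);im[:360,320:]=cv2.resize(c["image"],(480,360))
cv2.imwrite("pics/c6.png",im[:,:,::-1])
```

```text
scene r [([324.5, 231.0], 0.0005), ([277.8, 289.0], 0.0003)]
scene g [([345.9, 216.5], -0.0204), ([325.6, 228.3], 0.0027), ([270.1, 297.2], 0.0021)]
top r [([228.3, 247.6], -0.0047)]
top g [([316.3, 242.5], -0.0017), ([222.5, 247.3], -0.0026)]
t 9.65 q [-0.6749 -0.0705  1.8762  0.0002  1.3382  0.8444] tcp [ 0.4204 -0.2708  0.3062] tip [ 0.42   -0.2705  0.1202] F [ 0.4876  0.0265 -0.1248] open 0.00024055312151128922
goal tcp [ 0.4205 -0.2715  0.256 ] shift [0.0009 0.0039 0.2509] turn [-0.0005  0.0005  0.0002] deg 0.14135732219093372
```

View pics/c6.png

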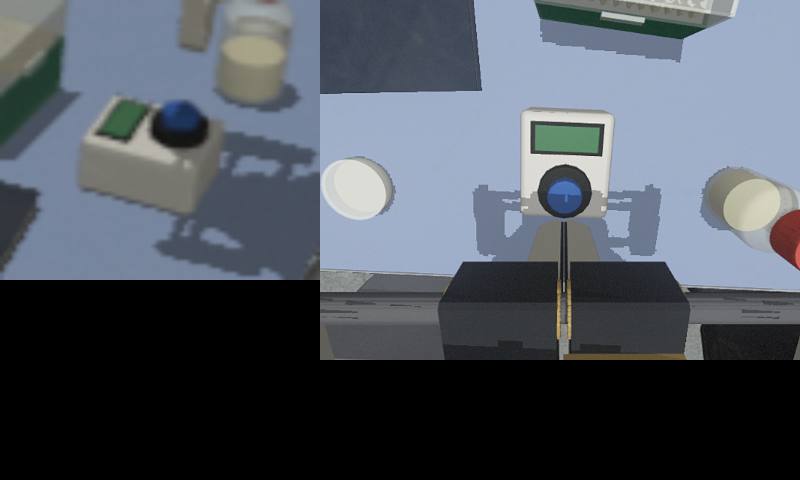

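The wrist view shows the blue key at (565,197), on the near side of the white box and straight ahead of the fingers. The dish and bottle are well clear.

Run:
```python
from h import *
from plant import *
c=read_camera("wrist")
for z in(.055,.06,.065):print(onz(c,326.7,262.7,z))
```

```text
[ 0.41880292 -0.27255695  0.055     ]
[ 0.42059836 -0.27244598  0.06      ]
[ 0.4223938  -0.27233501  0.065     ]
```

{"fn": "arm_command", "kwargs": {"increments": [[0,0,0.06,0,0,0],[0,0,0.12,0,0,0],[0,0,0.17,0,0,0],[0,0,0.21,0,0,0],[0,0,0.23,0,0,0]]}}

```text
t: 10.32
tool_pos: [0.42, -0.271, 0.2597]
orientation: [-3.139, -0.082, 0.004]
force: [0.0, 0.6, -1.1]
opening: 0.0006
gripper_force: 0.0
```

{"fn": "arm_command", "kwargs": {"increments": [[0.003,0.005,0.012,0,0,0],[0.003,0.005,0.024,0,0,0],[0.003,0.005,0.036,0,0,0],[0.003,0.005,0.048,0,0,0],[0.003,0.005,0.06,0,0,0]]}}

```text
t: 10.95
tool_pos: [0.4209, -0.2722, 0.2487]
orientation: [-3.14, -0.082, 0.002]
force: [-0.5, -0.4, 2.9]
opening: 0.0005
gripper_force: 1.6
```

{"fn": "arm_command", "kwargs": {"increments": [[0,0,0.006,0,0,0],[0,0,0.012,0,0,0],[0,0,0.018,0,0,0],[0,0,0.024,0,0,0],[0,0,0.03,0,0,0]]}}

```text
t: 11.58
tool_pos: [0.4213, -0.2724, 0.2465]
orientation: [-3.14, -0.083, 0.002]
force: [-17.2, 12.6, 46.7]
opening: 0.0004
gripper_force: 23.4
```

{"fn": "arm_command", "kwargs": {"increments": [[0,0,-0.05,0,0,0],[0,0,-0.12,0,0,0],[0,0,-0.22,0,0,0],[0,0,-0.32,0,0,0],[0,0,-0.4,0,0,0]]}}

```text
t: 12.2
tool_pos: [0.4209, -0.2722, 0.3234]
orientation: [-3.139, -0.082, 0.003]
force: [0.4, 0.7, 0.1]
opening: 0.0006
gripper_force: 0.0
```

Run:
```python
from meas import *
from plant import *
D={n:read_camera(n) for n in("scene","top","wrist")};report({n:D[n] for n in("scene","top")})
plan([.4205,-.2715,.07],Rt(0))
a=D["scene"]["image"][190:260,365:445];im=np.zeros((480,800,3),np.uint8);im[:280,:320]=cv2.resize(a,None,fx=4,fy=4);im[:360,320:]=cv2.resize(D["wrist"]["image"],(480,360))
cv2.imwrite("pics/c7.png",im[:,:,::-1])
```

```text
scene r [([324.7, 230.7], 0.0007), ([277.9, 288.8], 0.0004)]
scene g [([346.0, 216.4], -0.0202), ([325.6, 228.3], 0.0027), ([270.1, 297.2], 0.0021)]
top r [([228.3, 247.6], -0.0047)]
top g [([316.1, 242.4], -0.0013), ([222.7, 247.4], -0.0029)]
t 12.35 q [-0.6762 -0.0835  1.8562 -0.0003  1.3694  0.8423] tcp [ 0.4212 -0.2724  0.3233] tip [ 0.4211 -0.2724  0.1373] F [ 0.0708 -0.4325 -0.2996] open 0.000521231419718791
goal tcp [ 0.4205 -0.2715  0.256 ] shift [-0.0029 -0.0045  0.3363] turn [-0.      0.0002  0.0005] deg 0.10277604763265057
```

View pics/c7.png

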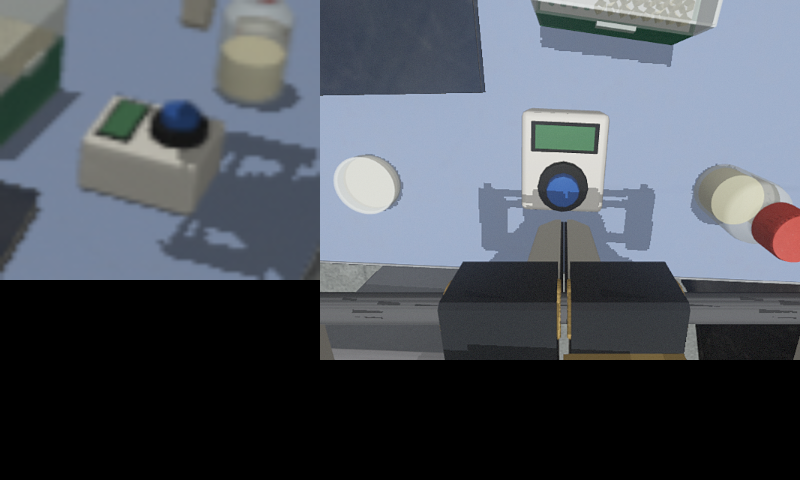

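The key is up again and the window is still at the mark. To be sure the key travelled fully, I'll press again in small steps and read the force against depth.

{"fn": "arm_command", "kwargs": {"increments": [[0,0,0.1,0,0,0],[0,0,0.2,0,0,0],[0,0,0.29,0,0,0],[0,0,0.34,0,0,0],[0,0,0.349,0,0,0]]}}

```text
t: 12.98
tool_pos: [0.4206, -0.2719, 0.2519]
orientation: [-3.138, -0.082, 0.005]
force: [0.5, 0.5, 2.3]
opening: 0.0004
gripper_force: 0.9
```

{"fn": "arm_command", "kwargs": {"increments": [[0,0,0.003,0,0,0],[0,0,0.006,0,0,0],[0,0,0.009,0,0,0],[0,0,0.01,0,0,0],[0,0,0.01,0,0,0]]}}

```text
t: 13.6
tool_pos: [0.4211, -0.2723, 0.2511]
orientation: [-3.14, -0.082, 0.001]
force: [0.8, -0.8, 1.9]
opening: 0.0006
gripper_force: 1.0
```

{"fn": "arm_command", "kwargs": {"increments": [[0,0,0.003,0,0,0],[0,0,0.006,0,0,0],[0,0,0.009,0,0,0],[0,0,0.01,0,0,0],[0,0,0.01,0,0,0]]}}

```text
t: 14.22
tool_pos: [0.4209, -0.2722, 0.2488]
orientation: [-3.14, -0.082, 0.002]
force: [2.2, -0.6, 3.0]
opening: 0.0002
gripper_force: 1.6
```

{"fn": "arm_command", "kwargs": {"increments": [[0,0,0.003,0,0,0],[0,0,0.006,0,0,0],[0,0,0.008,0,0,0],[0,0,0.008,0,0,0],[0,0,0.008,0,0,0]]}}

```text
t: 14.85
tool_pos: [0.4209, -0.2722, 0.2474]
orientation: [-3.14, -0.082, 0.002]
force: [1.5, -2.1, 6.5]
opening: 0.0004
gripper_force: 2.8
```

The force rises like a spring from above 0.066 and meets a stop at about 0.0615. That means about 6 mm of travel, so the key went fully down. Now I'll let go and hand in.

{"fn": "arm_command", "kwargs": {"increments": [[0,0,-0.05,0,0,0],[0,0,-0.12,0,0,0],[0,0,-0.22,0,0,0],[0,0,-0.32,0,0,0],[0,0,-0.36,0,0,0]]}}

```text
t: 15.48
tool_pos: [0.4211, -0.2723, 0.3208]
orientation: [-3.14, -0.082, 0.001]
force: [0.1, 0.1, -0.3]
opening: 0.0004
gripper_force: 0.0
```

{"fn": "arm_command", "kwargs": {"increments": [[0,0,0,0,0,0],[0,0,0,0,0,0],[0,0,0,0,0,0],[0,0,0,0,0,0],[0,0,0,0,0,0]]}}

```text
t: 16.1
tool_pos: [0.4209, -0.2721, 0.3188]
orientation: [-3.139, -0.082, 0.003]
force: [-0.2, -0.8, 0.6]
opening: 0.0006
gripper_force: 0.0
```

Run:
```python
from meas import *
from plant import *
report({"scene":read_camera("scene"),"top":read_camera("top")})
print(close_job())
```

```text
scene r [([324.5, 231.0], 0.0005), ([277.9, 288.8], 0.0004)]
scene g [([346.0, 216.5], -0.0205), ([325.6, 228.3], 0.0027), ([270.1, 297.2], 0.0021)]
top r [([228.0, 247.5], -0.0044)]
top g [([316.1, 242.5], -0.0015), ([222.6, 247.2], -0.0024)]
the job is handed in; nothing more can be done
None
```

The job is handed in, but no verdict came back: by the cameras the window stands about 2 mm below the middle of the green marks, the blue fan key went fully down (two presses) and sprang back, and the arm touched neither the bottle, the dish nor the tube; one early move took joint 2 to -0.893 against its -0.89 limit, which could count as passing its range.

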